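# Fetch the spent water-filter cartridge out of its deep housing with the lifting picker

## Task

Take the T-footed picker out of its wooden stand, reach down into the open water-filter housing with it, pass its foot through the slot in the cartridge's top and gently turn it anticlockwise (seen from above) until you feel the cartridge come up against its stop, then lift the cartridge out without wrenching or yanking it. Set the cartridge gently down, upright, on the middle part of the round woven mat, free the picker from it, and put the picker back in its stand, fully home. Keep your fingers off the cartridge and do not disturb the egg timer, small cup or tin.

Things in the scene. Friction and masses are not known exactly. Their poses are not given: they have to be found in the camera images.
- filter_housing: Fixed open white plastic water-filter housing, a round pot of 92 mm outer diameter (foot 98), 125 mm high, bore 72 mm, inner floor 5 mm above its origin (centre of the underside, z up). Two hose ports stick out to 71 mm from the axis along +-y at height 85 mm. A bayonet near its floor (point bayonet) holds the cartridge's lugs down: it cannot be lifted as found.
- bayonet (a point): 21 mm up the housing's axis: underside of a ring of tabs 5 mm thick, inner radius 27 mm, over the cartridge's lugs. If the cartridge is turned anticlockwise from above (+ about z) by 10 to 49 degrees (differs each time; no pose shows it) its lugs meet a solid stop. Only in the last 5 degrees before it are they free to rise; there it lifts out with its own weight alone.
- rim (a point): Centre of the housing's mouth, 125 mm above its origin. The cartridge turns almost freely to the stop; a moment of 0.11 N m about the picker's axis means the stop. Then turn the picker back about 4 degrees, which only takes the load off (the cartridge stays), and lift. More than 15 N in all between cartridge and housing (0.25 N m at the stop) is too much.
- cartridge: Loose grey plastic filter cartridge, 0.15 to 0.3 kg, round, 52 mm in diameter with fine ribs (54), 48 mm high, standing on the housing's floor. Origin: centre of the underside, z up its axis. Two lugs 8 mm wide stick out at its +-x to 33 mm from the axis, 8 to 14 mm above the origin. It must be handled with the picker, not the fingers.
- slot (a point): Centre of the cartridge's top, 48 mm up. A slot 32 mm long (cartridge's x) and 10 mm wide pierces the top plate, 4 mm thick. Below is a hollow, 30 to 44 mm above the origin. In it two fins stop the picker's foot about 34 degrees anticlockwise from the slot; turned on, the foot takes the cartridge with it, and raised there it carries it by the plate. Carry it slowly: only friction holds it so.
- picker: Loose lifting key, 0.14 kg, 148 mm long, upright in its stand. Origin: centre of the underside of its foot, z up the shank. Foot: round steel bar 6 mm thick, 28 mm long along the picker's x. Shank 7 mm thick to 70 mm up; tapered black plug of 29 mm diameter from 70 to 90 mm, flange of 42 mm from 90 to 94 mm. To free it from a cartridge set down: lower 4 mm, turn foot back along the slot, raise.
- grip (a point): Where to grip the picker, 122 mm above its origin, in the middle of the black square handle, 22 x 22 mm with sides along the picker's x and y, from 94 to 148 mm above the picker's origin.
- picker_stand: Fixed light wooden upright tube on a round foot of 84 mm diameter, 3 mm thick; tube 46 mm outer and 34 mm inner diameter, rim 95 mm above its origin (centre of the underside). The picker stands in it with its flange on the rim, its origin then 5 mm above the stand's; any yaw fits.
- mat: Fixed round woven mat, 199 mm in diameter, 12 mm thick. Origin: centre of the underside. The cartridge shall stand on it with its axis within 60 mm of the mat's centre.
- egg_timer: Red and white round egg timer, 64 mm in diameter, 46 mm high, bystander. Origin: centre of the underside.
- small_cup: Small white ribbed cup with handle, 63 x 87 x 52 mm, bystander. Origin: centre of the underside.
- tin: Round food tin, 75 mm in diameter, 58 mm high, bystander. Origin: centre of the underside.
Things that resemble listed ones, but are neither listed nor needed, are in the scene too. There is more than one size of the filter_housing; the one meant has the size given above.

How it is judged:
On the way, in this order (a step that is already met when the one before it is completed fails the run):
1. the picker's foot is down through the slot, inside the cartridge's hollow, with the cartridge still in the housing (z of picker in the frame of cartridge between 0.024 and 0.04 m and horizontal distance between picker and cartridge below 0.008 m and horizontal distance between cartridge and filter_housing below 0.008 m and z of cartridge in the frame of filter_housing below 0.012 m), for 0.1 s.
2. the cartridge hangs on the picker clear above the housing's rim (z of cartridge in the frame of filter_housing above 0.127 m and contact force between picker and cartridge above 0.3 N and horizontal distance between picker and cartridge below 0.015 m), for 0.1 s.
At the end, for the whole second after the job is handed in: The cartridge stands upright (within 0.1 rad) and still on the mat, its axis within 65 mm of the mat's centre; the picker stands still in its stand, upright within 0.06 rad, within 6 mm of the stand's axis, its origin under 9 mm above the stand's, not touching the cartridge (horizontal distance between cartridge and mat below 0.065 m and z of cartridge in the frame of mat between 0.006 and 0.018 m and angle between cartridge's own z axis and vertical below 0.1 rad and linear speed of each of cartridge, picker below 0.02 m/s and horizontal distance between picker and picker_stand below 0.006 m and z of picker in the frame of picker_stand below 0.009 m and angle between picker's own z axis and vertical below 0.06 rad and contact force between picker and cartridge below 0.1 N).
It fails at once if the cartridge is wrenched against its stop, yanked at its lugs or knocked on the housing (contact force between cartridge and housing over 15 N) (contact force between cartridge and filter_housing above 15 N).
It fails at once if the picker is pushed or levered hard on the housing (over 15 N) (contact force between picker and filter_housing above 15 N).
It fails at once if the cartridge is slammed onto the mat (over 25 N) (contact force between cartridge and mat above 25 N).
It fails at once if the fingers touch the cartridge (over 0.5 N) (contact force between the fingers and cartridge above 0.5 N).
It fails at once if a bystander is moved by more than 25 mm (distance of any of egg_timer, small_cup, tin from where it was at the start of the episode above 0.025 m).
It also fails if it takes over 72 s, if anything falls off the work surface, if the arm or the gripper's body presses on something with over 40 N, if the wrist force passes 120 N, or if a joint passes its speed limit or range.

## Robot

A 6-joint arm with a two-finger parallel gripper is mounted at the origin on a cart in front of the work surface, level with it; the furniture and walls round the work are solid. World frame = base frame: x ahead of the robot, y to its left, z up, the work surface at z = 0. Lengths are in m, angles in rad, forces in N, time in s.
With the tool pointing down it reaches from about 0.25 to 0.775 m from the base axis. Payload 4 kg.
Tool frame: the origin (TCP) lies on the centre line of the jaws, within the pads' length; the fingertips stand 25 mm ahead of it and the grasp point (between the pads) lies 6 mm ahead of it; z points along the fingers, y is the line along which they close (so a half turn about z gives the same grasp; the last joint's range is limited). The gripper opens to 94 mm and grips with 3 to 60 N. Pads are 16 mm wide; open, the fingers measure 119 mm over their backs; the gripper's body (75 mm by 177 mm) begins 78 mm behind the grasp point.
Start: joints at [1.116, 0.087, 1.371, -0, 1.684, -0.103], TCP at [0.19, 0.516, 0.231] pointing down, gripper open.
Joint ranges: [-3.1, 3.1], [-0.76, 2.03], [0.27, 2.55], [-1.08, 4.22], [0.17, 2.65], [-2.57, 2.57]. Speed limits (rad/s): [2.79, 2.79, 3.14, 3.14, 3.14, 3.14].

## Interface

Orientations are given as [roll, pitch, yaw] about the fixed x, y, z axes, in that order (R = Rz(yaw) Ry(pitch) Rx(roll)).
In Python, from bench import robot, imaging gives the robot as it stands. The module is installed in compiled form; this text tells all that it offers.
- The arm moves only by the tool drive_tool, never from a script. Its argument "series" is a list of rows, each a list of 3 entries, a list of its own where there are three numbers: the finger opening in m, from 0 to 0.094, then the shift along the tool's x, y, z in m, then the turn, a rotation vector about the tool's x, y, z in rad. A call has 1 to 5 rows; each row is the pose to reach, as a shift and turn from the pose commanded when the call began, along the tool's axes at that moment; what a row does not reach only later rows make up. A row lasts 1/8 s, in which the tool goes at most 62.5 mm and 10.7 degrees, less where a joint would pass 70% of its speed; a pose out of reach is approached as far as the arm can. A call with a gripper value outside its range is refused whole. The fingers move at their own pace and stop on an object; the grip force is fixed at half the most. Time passes only in rows, so rows that repeat a pose let the fingers close. It gives the time, the measured TCP pose, the force, the opening and the grip force at its end, in the units of the state.
- robot.get_obs(): the state, without advancing time (a new reading comes with each control period).
- imaging.snapshot(name): name is "scene" or "top" or "wrist"; returns the picture (480x640x3 uint8, red, green, blue); there is no depth.
- imaging.get_calibration(name): a dict with "intrinsics" (3x3 intrinsics, pixels), "k1" (the pictures are not rectified: a ray, as slopes to the right and down, at radius r is drawn at 1 + k1 r^2 times it, then the intrinsics apply), "position" and "rotation" of the camera in the world. Camera axes: x right, y up, looking along -z (the intrinsics and any distortion apply to the point x, -y, -z); pixel columns grow to the right and rows downward; lengths in m; the calibration is good to about 2 mm. A picture is of the moment at which its call begins: read the wrist's pose just before it. get_calibration takes no time and is no camera call; for the wrist camera it gives the pose at the moment of the call.
- robot.close_job(): hands the job in; it is judged then, once.
The state is a dict: "time": time; "joint_positions": joint angles; "qvel": joint speeds; "joint_torque": joint torques, N m; "tool_pos": TCP position; "ee_rot": TCP orientation; "wrist_force": force on the tool from outside, world axes, zero at the start; "wrist_torque": the same for the moment, N m; "width": finger opening in m; "finger_force": force on a finger pad.
Only numpy, scipy, OpenCV 4.12 (cv2) and the standard library are available. Lean on these libraries where they do the work, as an engineer would, in place of code of your own. Each camera call takes 0.05 s, during which the arm holds its last target. There are 200 camera calls.

## Working session

There is one attempt and no reset: what is moved stays moved. The work goes in short steps, Python scripts to look and compute and a tool call to move; the robot and the scene stay as the last step left them, time stands still between calls to the robot, and variables do not carry over. Pictures are saved under pics/ and viewed, at most 10 in all, crops included, and the job is handed in when it is done.

Besides the shell and the picture viewer there is one more tool, called by a JSON object that holds its "fn" and its "kwargs", one argument or row to a line. drive_tool: Moves the arm, as the interface text tells. Its arguments: {"type":"object","properties":{"series":{"type":"array"}},"required":["series"]}

```bash
mkdir -p pics; python3 - <<'E'
from bench import robot, imaging
import cv2,numpy as np
print(robot.get_obs())
for n in("scene","top"):
    cv2.imwrite(f"pics/{n}0.png",imaging.snapshot(n)[:,:,::-1]); c=imaging.get_calibration(n); print(n,c)
E
```

```text
{'time': 0.0, 'joint_positions': array([ 1.11592634e+00,  8.79385709e-02,  1.37223156e+00, -2.67364195e-05,
        1.68359409e+00, -1.03084117e-01]), 'qvel': array([ 8.59239347e-04, -8.92915138e-05,  1.15063354e-03, -9.64839440e-05,
       -1.17272765e-03, -1.31394577e-03]), 'joint_torque': array([-1.88558835e-03, -3.40186644e+01, -3.02423573e+01,  7.16917310e-02,
        3.30421503e-02, -1.78407595e-04]), 'tool_pos': array([0.1893042 , 0.51587359, 0.22932461]), 'ee_rot': array([-3.13942989e+00, -1.97024981e-04,  2.78980359e+00]), 'wrist_force': array([-0.39852995, -0.29177949, -0.2895181 ]), 'wrist_torque': array([0.00015949, 0.02780323, 0.01673788]), 'finger_force': 0.0, 'width': 0.09397457859908495}
scene {'intrinsics': array([[564.12581638,   0.        , 314.22976807],
       [  0.        , 564.12581638, 241.5905047 ],
       [  0.        ,   0.        ,   1.        ]]), 'k1': -0.015582025436222313, 'position': array([-1.05165055, -0.20024682,  0.93873466]), 'rotation': array([ 1.09621356, -0.02048184, -1.43224963])}
top {'intrinsics': array([[491.47237305,   0.        , 314.56392768],
       [  0.        , 491.47237305, 236.43268939],
       [  0.        ,   0.        ,   1.        ]]), 'k1': -0.08462770930295872, 'position': array([0.28847114, 0.00578475, 1.35510957]), 'rotation': array([ 2.17528027e-01,  1.02136205e-04, -1.51093076e+00])}
```

View pics/scene0.png

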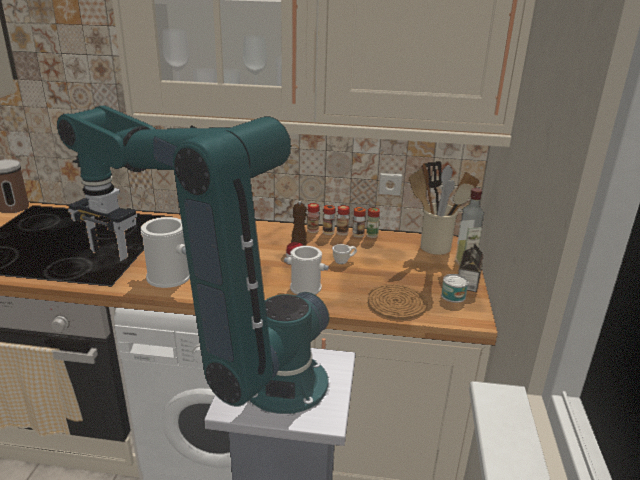

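View pics/top0.png

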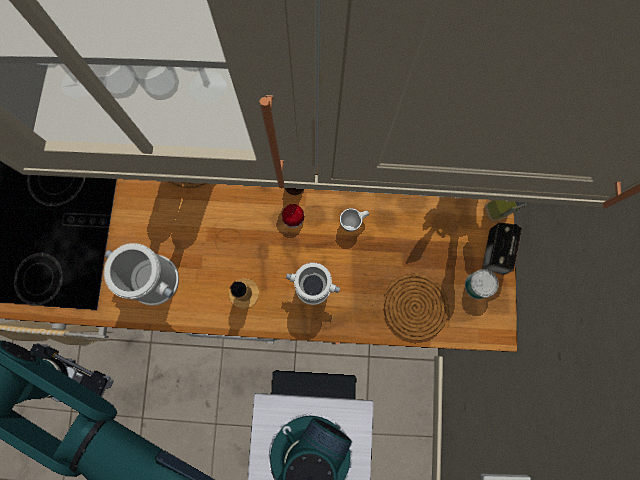

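```bash
cat > h.py <<'E'
from bench import robot, imaging
import cv2,numpy as np
from scipy.spatial.transform import Rotation as Ro
def cal(n):
    c=imaging.get_calibration(n); return c["intrinsics"],c["k1"],np.array(c["position"]),Ro.from_euler("xyz",c["rotation"]).as_matrix()
def world(c,uv,z):
    K,k,p,R=c; uv=np.atleast_2d(np.array(uv,float))
    s=cv2.undistortPoints(uv[:,None],K,np.array([k,0,0,0]))[:,0]
    d=np.c_[s[:,0],-s[:,1],-np.ones(len(s))]@R.T
    return p+d*((z-p[2])/d[:,2])[:,None]
def pix(c,P):
    K,k,p,R=c; q=(np.atleast_2d(P)-p)@R; s=np.c_[q[:,0],-q[:,1]]/-q[:,2:]
    s*=1+k*(s**2).sum(1,keepdims=True); return s@K[:2,:2].T+K[:2,2]
def obs():
    o=robot.get_obs(); return o
E
python3 - <<'E'
from h import *
c=cal("top")
im=cv2.imread("pics/top0.png")
print("small housing rim L/R",world(c,[(294,280),(332,280),(313,280)],.125).round(4))
print("big rim",world(c,[(106,270),(161,270)],.125).round(4))
print("picker top",world(c,[(238,289)],.153).round(4),"stand foot",world(c,[(246,294)],0).round(4))
print("mat",world(c,[(384,308),(448,308),(416,275),(416,341)],.012).round(4))
print("tin",world(c,[(482,284)],.058),"timer",world(c,[(293,215)],.046),"cup",world(c,[(351,219)],.052))
a=cv2.resize(im[250:340,210:350],None,fx=5.6,fy=5.6,interpolation=cv2.INTER_CUBIC)
cv2.imwrite("pics/crop1.png",a)
E
```

```text
small housing rim L/R [[ 0.4447  0.0671  0.125 ]
 [ 0.4504 -0.0283  0.125 ]
 [ 0.4476  0.0194  0.125 ]]
big rim [[0.4398 0.5511 0.125 ]
 [0.4491 0.4074 0.125 ]]
picker top [[0.4105 0.2015 0.153 ]] stand foot [[0.4137 0.203  0.    ]]
mat [[ 0.397  -0.1768  0.012 ]
 [ 0.4066 -0.3523  0.012 ]
 [ 0.4926 -0.2625  0.012 ]
 [ 0.3133 -0.2662  0.012 ]]
tin [[ 0.47136477 -0.4317546   0.058     ]] timer [[0.63411008 0.08615919 0.046     ]] cup [[ 0.6307379  -0.07352473  0.052     ]]
```

View pics/crop1.png

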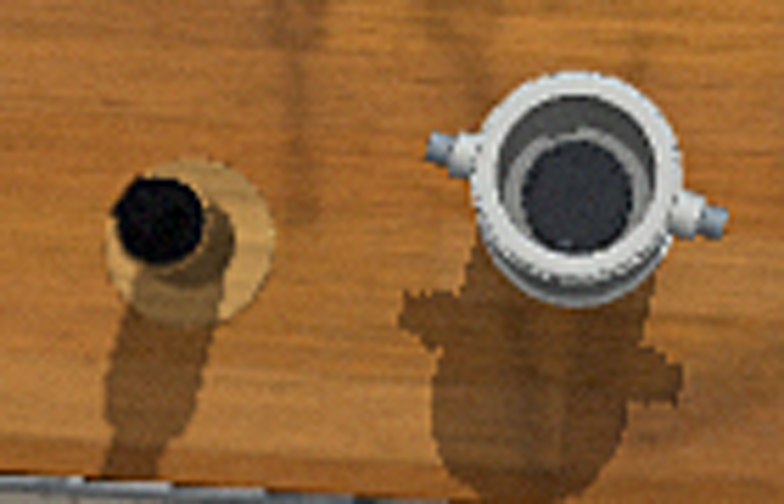

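Candidates for the housing: the pot at (135,272) measures about 144 mm across, and the one at (313,281) measures about 95 mm. The 95 mm one is the one meant. The crop shows the grey cartridge inside it. The picker is at (238,289) and the mat at (416,308).

```bash
cat >> h.py <<'E'
def to(pos,yaw,yaw0=None):
    """shift in tool axes and turn about tool z to reach world pos/yaw (tool down)"""
    o=obs(); R=Ro.from_euler("xyz",o["ee_rot"])
    d=(yaw-o["ee_rot"][2]+np.pi)%(2*np.pi)-np.pi
    rv=(R.inv()*Ro.from_euler("xyz",[np.pi,0,yaw])).as_rotvec()
    print("t",o["time"],"pos",np.array(o["tool_pos"]).round(4),"rpy",np.array(o["ee_rot"]).round(4),"j6",o["joint_positions"][5].round(3),"F",np.round(o["wrist_force"],2),"T",np.round(o["wrist_torque"],3),"w",round(o["width"],4))
    print("shift",R.inv().apply(np.array(pos)-o["tool_pos"]).round(4),"rv",rv.round(4),"dyaw",d.round(4),"j6 after",round(np.arctan2(pos[1],pos[0])+np.pi/2-yaw,3))
E
python3 - <<'E'
from h import *
o=obs();K,k,p,R=cal("wrist");T=Ro.from_euler("xyz",o["ee_rot"])
print("cam in tool",T.inv().apply(p-o["tool_pos"]),"look",T.inv().apply(-R[:,2]),"up",T.inv().apply(R[:,1]),K[0,0],k)
to([.41,.20,.33],2.79)
E
```

```text
cam in tool [ 6.82470761e-02  1.19041309e-04 -1.55043407e-01] look [-2.34249178e-01  3.29711748e-04  9.72176534e-01] up [ 9.72176581e-01 -5.54225211e-05  2.34249209e-01] 400.22901941850535 0.030127763376779235
t 0.1 pos [0.1893 0.5159 0.2294] rpy [-3.1396e+00 -2.0000e-04  2.7898e+00] j6 -0.103 F [-0.47 -0.51 -0.61] T [-0.     0.039 -0.02 ] w 0.0938
shift [-0.316  -0.2207 -0.1002] rv [-0.002  -0.0002 -0.0002] dyaw 0.0002 j6 after -0.765
```

{"fn": "drive_tool", "kwargs": {
  "series": [
    [0.09, [0, 0, -0.06], [0, 0, 0]],
    [0.09, [-0.06, -0.04, -0.1], [0, 0, 0.18]],
    [0.09, [-0.11, -0.075, -0.1], [0, 0, 0.36]],
    [0.09, [-0.16, -0.11, -0.1], [0, 0, 0.54]],
    [0.09, [-0.21, -0.145, -0.1], [0, 0, 0.72]]
  ]
}}

```text
time: 0.72
tool_pos: [0.3297, 0.3173, 0.3303]
ee_rot: [3.141, 0.0, 2.064]
wrist_force: [1.3, -0.0, 0.1]
width: 0.0902
finger_force: 0.0
```

```bash
python3 - <<'E'
from h import *
to([.41,.20,.31],1.57)
E
```

```text
t 0.725 pos [0.3297 0.3173 0.3303] rpy [3.1413e+00 1.0000e-04 2.0645e+00] j6 0.149 F [ 1.3  -0.    0.07] T [-0.036 -0.04  -0.02 ] w 0.0902
shift [-0.1414  0.0152  0.0203] rv [ 3.000e-04 -0.000e+00  4.945e-01] dyaw -0.4945 j6 after 0.455
```

{"fn": "drive_tool", "kwargs": {
  "series": [
    [0.09, [-0.05, 0.005, 0], [0, 0, 0.16]],
    [0.09, [-0.1, 0.01, 0.01], [0, 0, 0.33]],
    [0.09, [-0.141, 0.015, 0.02], [0, 0, 0.49]],
    [0.09, [-0.141, 0.015, 0.02], [0, 0, 0.49]]
  ]
}}

```text
time: 1.23
tool_pos: [0.4102, 0.2002, 0.3086]
ee_rot: [-3.138, 0.001, 1.575]
wrist_force: [-0.2, 0.2, -0.8]
width: 0.0901
finger_force: 0.0
```

```bash
python3 - <<'E'
from h import *
c=cal("wrist");cv2.imwrite("pics/w1.png",imaging.snapshot("wrist")[:,:,::-1])
to([.41,.20,.31],1.57)
print(pix(c,[.4105,.2015,.153]))
E
```

```text
t 1.275 pos [0.4097 0.2015 0.3094] rpy [-3.1393e+00  2.0000e-04  1.5783e+00] j6 0.325 F [-0.45  0.4   0.29] T [-0.018  0.039 -0.029] w 0.0899
shift [-0.0015  0.0003 -0.0006] rv [-0.0023  0.0002  0.0083] dyaw -0.0083 j6 after 0.455
[[325.08585484 232.76954195]]
```

View pics/w1.png

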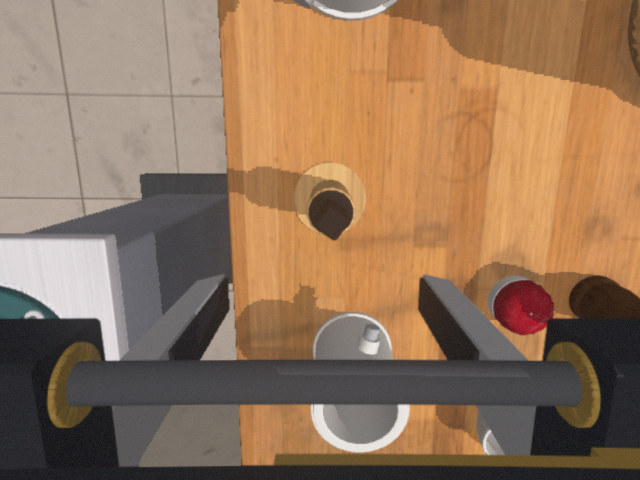

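The picker's flange is at about (331,212). Its handle leans down the image to a corner at about (334,240), so it stands roughly diamond-wise. I'll enlarge that area with more contrast.

```bash
python3 - <<'E'
import cv2,numpy as np
im=cv2.imread("pics/w1.png")[180:255,290:375].astype(float)
a=np.clip(im*3.5,0,255).astype(np.uint8)
cv2.imwrite("pics/c2.png",cv2.resize(a,None,fx=8,fy=8,interpolation=cv2.INTER_CUBIC))
E
```

```text
(no output)
```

View pics/c2.png

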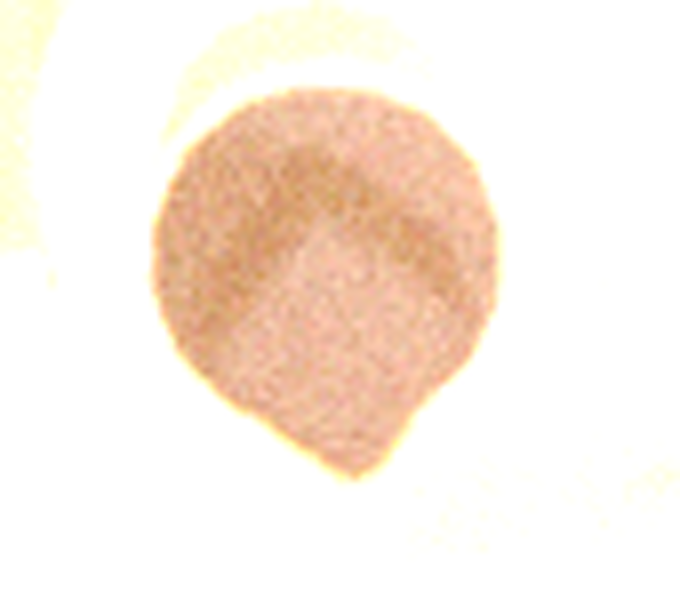

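```bash
cat > fit.py <<'E'
from h import *
from scipy.optimize import minimize
def fitpick(c,im,x0,box,zo=.005):
    g=im.max(2).astype(float); m=np.zeros(g.shape,np.uint8)
    r0,r1,c0,c1=box; m[r0:r1,c0:c1]=g[r0:r1,c0:c1]<75
    n,l,s,_=cv2.connectedComponentsWithStats(m); m=(l==1+s[1:,4].argmax()).astype(float)
    t=np.linspace(0,2*np.pi,60)
    def ren(v):
        x,y,w=v; out=np.zeros((480,640),np.uint8)
        def poly(P):
            h=cv2.convexHull((pix(c,P)*16).astype(np.float32)).astype(np.int32); cv2.fillConvexPoly(out,h,1,cv2.LINE_8,4)
        poly(np.concatenate([np.c_[x+.021*np.cos(t),y+.021*np.sin(t),0*t+zo+z] for z in(.09,.094)]))
        q=np.array([(1,1),(1,-1),(-1,-1),(-1,1)])*.011; R=np.array([[np.cos(w),-np.sin(w)],[np.sin(w),np.cos(w)]]); q=q@R.T+[x,y]
        poly(np.concatenate([np.c_[q,np.full(4,zo+z)] for z in(.094,.148)])); return out
    f=lambda v:np.abs(ren(v)-m).sum()/m.sum()
    best=min((minimize(f,[*x0,w],method="Nelder-Mead",options=dict(initial_simplex=np.array([[*x0,w],[x0[0]+.006,x0[1],w],[x0[0],x0[1]+.006,w],[*x0,w+.3]]))) for w in np.arange(0,1.57,.2)),key=lambda r:r.fun)
    return best.x,best.fun
E
python3 - <<'E'
from fit import *
c=cal("wrist");im=cv2.imread("pics/w1.png")
print(fitpick(c,im,[.4105,.2015],(185,250,300,365)))
ct=cal("top");print(fitpick(ct,cv2.imread("pics/top0.png"),[.4105,.2015],(278,300,228,249)))
E
```

```text
(array([0.41432775, 0.21003861, 0.87493016]), np.float64(0.19959128065395096))
(array([ 0.4165107 ,  0.20986749, -0.01659724]), np.float64(0.18719211822660098))
```

```bash
python3 - <<'E'
from fit import *
im=cv2.imread("pics/w1.png");g=im.max(2)
for r in range(184,246,4): print(r,' '.join(f"{v:3d}" for v in g[r,302:364:2]))
E
```

```text
184 167 161 165 171 169 165 160 157 124 123 124 125 123 124 121 125 124 129 131 135 179 227 224 222 216 208 218 218 214 212 209
188 164 163 166 171 169 153 119 122 122 125 130 159 176 179 190 201 191 168 147 137 136 143 206 220 215 205 218 215 214 211 205
192 167 162 165 171 165 122 122 146 182 135  94  72  71  72  70  76  69  73  85 150 186 188 152 185 214 208 217 216 213 208 203
196 166 160 163 172 128 131 146  80  68  66  64  69  72  69  69  65  72  73  69  72  71  73 134 214 183 206 218 215 213 207 204
200 166 160 165 158 167  94  66  64  61  64  62  66  60  64  61  67  65  69  68  70  70  70  71  72 176 198 216 214 213 206 205
204 168 163 161 160  95  69  63  64  63  63  69  62  65  65  63  62  62  64  67  69  71  68  69  72  79 213 198 214 213 206 205
208 167 164 153 136  64  66  63  65  66  62  60  64  61  66  69  66  65  63  64  64  64  63  67  72  72  96 217 214 214 206 205
212 167 162 153 132  65  61  63  64  62  62  64  60  65  68  70  70  68  64  66  61  62  66  65  68  66  94 222 211 214 205 200
216 227 222 203 149  67  67  60  65  64  60  64  69  69  68  66  68  69  70 
[... 247 characters left out ...]
  70  65  66  71  70  69  68  72 195 205 214 212 206 212 207
228 203 205 209 185 217 217 179  90  69  66  71  67  68  70  68  70  69  70  66  69  69  80 183 220 202 208 210 205 204 203 204
232 207 209 211 208 209 209 214 200 183 147  89  65  70  69  64  69  70  66  70  74 169 201 193 195 195 205 204 198 201 202 198
236 203 209 205 206 211 210 214 204 205 205 206 208 160  89  68  68  68  71  92 189 191 197 189 188 188 190 197 192 194 196 192
240 204 208 207 207 211 209 213 201 202 204 202 204 198 202 202 165 150 174 185 183 178 184 177 176 178 187 184 184 186 185 179
244 208 208 203 213 209 209 212 198 206 204 207 204 202 205 207 208 202 200 191 185 181 181 177 181 178 187 189 188 186 186 182
```

```bash
sed -i 's/<75/<95/; s/x,y,w=v;/x,y,w,rf,hh=v;/; s/\.021\*/rf*/g; s/\*\.011;/*hh;/' fit.py; sed -i 's/^    best=.*/    def run(w):\n        s=np.array([*x0,w,.021,.011]); S=np.vstack([s]+[s+np.eye(5)[i]*[.006,.006,.3,-.002,-.002][i] for i in range(5)]); return minimize(f,s,method="Nelder-Mead",options=dict(initial_simplex=S))\n    best=min(map(run,np.arange(0,1.57,.2)),key=lambda r:r.fun)/' fit.py
python3 - <<'E'
from fit import *
c=cal("wrist");im=cv2.imread("pics/w1.png")
print(fitpick(c,im,[.413,.205],(185,250,300,365)))
ct=cal("top");print(fitpick(ct,cv2.imread("pics/top0.png"),[.413,.205],(278,300,228,249)))
E
```

```text
(array([0.41487217, 0.21052311, 0.96658067, 0.01968238, 0.01001299]), np.float64(0.014166130070830651))
(array([0.41229058, 0.20634571, 0.81932961, 0.0211991 , 0.01219757]), np.float64(0.20622568093385213))
```

```bash
python3 - <<'E'
from fit import *
imaging.snapshot("top")
c=cal("wrist");im=imaging.snapshot("wrist")[:,:,::-1].copy();cv2.imwrite("pics/w2.png",im)
print(fitpick(c,im,[.413,.205],(180,255,295,370)))
to([.415,.210,.20],.96)
# housing rim from the top: bright blobs
E
```

```text
(array([0.4153943 , 0.20910794, 0.98016425, 0.01951363, 0.00990215]), np.float64(0.01951854261548471))
t 1.375 pos [0.4092 0.2028 0.3105] rpy [-3.1412e+00 -6.0000e-04  1.5813e+00] j6 0.325 F [-0.55 -0.21  0.56] T [-0.087  0.058  0.046] w 0.09
shift [0.007  0.0059 0.1105] rv [-5.000e-04 -4.000e-04  6.213e-01] dyaw -0.6213 j6 after 1.079
```

{"fn": "drive_tool", "kwargs": {
  "series": [
    [0.06, [0.003, 0.002, 0.01], [0, 0, 0.16]],
    [0.06, [0.007, 0.005, 0.03], [0, 0, 0.32]],
    [0.06, [0.007, 0.005, 0.06], [0, 0, 0.48]],
    [0.06, [0.007, 0.005, 0.09], [0, 0, 0.61]],
    [0.06, [0.007, 0.005, 0.09], [0, 0, 0.61]]
  ]
}}

```text
time: 2.0
tool_pos: [0.4126, 0.2101, 0.2183]
ee_rot: [-3.138, 0.004, 0.974]
wrist_force: [-0.4, -0.3, 0.2]
width: 0.0599
finger_force: 0.0
```

```bash
python3 - <<'E'
from fit import *
imaging.snapshot("top")
c=cal("wrist");im=imaging.snapshot("wrist")[:,:,::-1].copy();cv2.imwrite("pics/w3.png",im)
p=pix(c,[.415,.209,.13])[0].astype(int);print(p)
v,e=fitpick(c,im,[.415,.209],(p[1]-60,p[1]+60,p[0]-60,p[0]+60));print(v,e)
to([*v[:2],.133],v[2])
E
```

```text
[327 256]
[0.41532479 0.20920741 0.97664866 0.01992738 0.00968252] 0.019851951547779273
t 2.1 pos [0.4145 0.2103 0.2216] rpy [ 3.141e+00 -1.300e-03  9.738e-01] j6 0.944 F [ 0.49  0.05 -0.1 ] T [-0.1    0.102 -0.025] w 0.0598
shift [-0.0005  0.0013  0.0886] rv [ 0.0006 -0.0013 -0.0028] dyaw 0.0028 j6 after 1.061
```

Two views agree: (0.4153, 0.2092), yaw 0.977. I'll descend and grip.

{"fn": "drive_tool", "kwargs": {
  "series": [
    [0.06, [0, 0.001, 0.05], [0, 0, 0]],
    [0.06, [0, 0.001, 0.088], [0, 0, 0]],
    [0.06, [0, 0.001, 0.088], [0, 0, 0]],
    [0.015, [0, 0.001, 0.088], [0, 0, 0]],
    [0.015, [0, 0.001, 0.088], [0, 0, 0]]
  ]
}}

```text
time: 2.72
tool_pos: [0.417, 0.2095, 0.1353]
ee_rot: [3.139, -0.004, 0.97]
wrist_force: [1.0, -0.2, 0.7]
width: 0.0434
finger_force: 0.0
```

{"fn": "drive_tool", "kwargs": {
  "series": [
    [0.015, [0, 0, 0], [0, 0, 0]],
    [0.015, [0, 0, 0], [0, 0, 0]],
    [0.015, [0, 0, 0], [0, 0, 0]]
  ]
}}

```text
time: 3.1
tool_pos: [0.4158, 0.2089, 0.1331]
ee_rot: [3.141, -0.001, 0.97]
wrist_force: [0.2, -0.1, 1.6]
width: 0.0217
finger_force: 30.0
```

```bash
python3 - <<'E'
from h import *
to([.415,.209,.133],.975)
E
```

```text
t 3.1 pos [0.4158 0.2089 0.1331] rpy [ 3.1408e+00 -1.1000e-03  9.6980e-01] j6 0.945 F [ 0.23 -0.15  1.59] T [-0.091  0.12  -0.003] w 0.0217
shift [-0.0004 -0.0007  0.0001] rv [ 0.0008 -0.0011 -0.0052] dyaw 0.0052 j6 after 1.062
```

{"fn": "drive_tool", "kwargs": {
  "series": [
    [0.015, [0, 0, -0.03], [0, 0, 0]],
    [0.015, [0, 0, -0.07], [0, 0, 0]],
    [0.015, [0, 0, -0.12], [0, 0, 0]],
    [0.015, [-0.02, 0.013, -0.16], [0, 0, 0]],
    [0.015, [-0.06, 0.039, -0.17], [0, 0, 0]]
  ]
}}

```text
time: 3.72
tool_pos: [0.4144, 0.1376, 0.3053]
ee_rot: [3.138, -0.004, 0.973]
wrist_force: [0.4, -0.4, -1.9]
width: 0.022
finger_force: 30.0
```

{"fn": "drive_tool", "kwargs": {
  "series": [
    [0.015, [-0.045, 0.029, 0], [0, 0, 0]],
    [0.015, [-0.09, 0.058, 0], [0, 0, 0]],
    [0.015, [-0.125, 0.08, 0], [0, 0, 0]],
    [0.015, [-0.147, 0.094, 0], [0, 0, 0]],
    [0.015, [-0.147, 0.094, 0], [0, 0, 0]]
  ]
}}

```text
time: 4.35
tool_pos: [0.4077, -0.0384, 0.3017]
ee_rot: [-3.14, 0.0, 0.966]
wrist_force: [-0.2, 1.4, -0.8]
width: 0.0218
finger_force: 30.0
```

```bash
python3 - <<'E'
from h import *
imaging.snapshot("top")
c=cal("wrist");im=imaging.snapshot("wrist")[:,:,::-1].copy();cv2.imwrite("pics/w4.png",im)
np.save("c4.npy",np.array(c,dtype=object),allow_pickle=True)
to([.415,.209,.133],.975)
print(pix(c,[.4476,.0194,.053]))
E
```

```text
t 4.45 pos [ 0.4079 -0.0367  0.302 ] rpy [-3.1403e+00 -4.0000e-04  9.6950e-01] j6 0.372 F [-0.04 -0.54 -1.62] T [-0.04   0.145  0.026] w 0.0221
shift [ 0.2066 -0.1329  0.1692] rv [-0.0012 -0.0004 -0.0055] dyaw 0.0055 j6 after 1.062
[[325.20483795 144.73745439]]
```

View pics/w4.png

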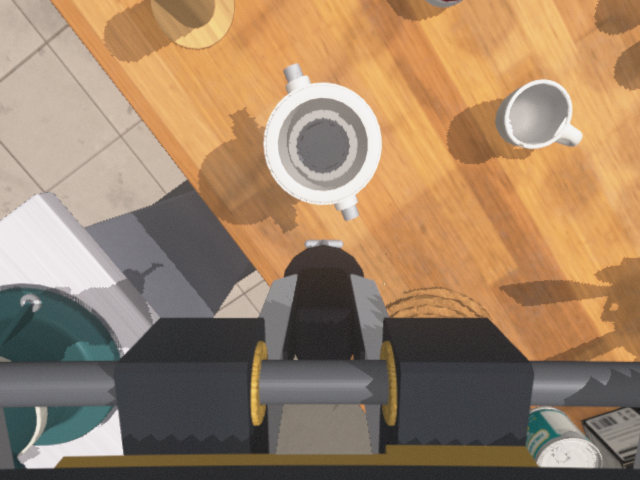

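The foot shows as a horizontal bar from (305,244) to (342,244), so its x axis lies along the tool's y. The housing mouth is at (323,144) with the cartridge inside. I'll enlarge that to find the slot.

```bash
python3 - <<'E'
from h import *
im=cv2.imread("pics/w4.png")[95:195,275:375].astype(float)
a=np.clip((im-40)*2.2,0,255).astype(np.uint8)
cv2.imwrite("pics/c4.png",cv2.resize(a,None,fx=6,fy=6,interpolation=cv2.INTER_CUBIC))
E
```

```text
(no output)
```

View pics/c4.png

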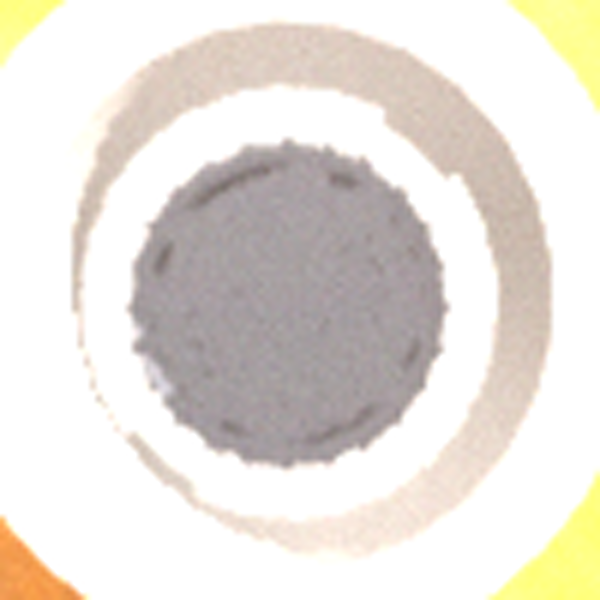

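```bash
python3 - <<'E'
from h import *
a=np.mean([imaging.snapshot("wrist")[:,:,::-1].astype(float) for _ in range(12)],0)
np.save("avg4.npy",a)
b=a[115:175,293:353]
g=b.mean(2);print(np.percentile(g[15:45,15:45],[1,10,50,90,99]))
lo,hi=np.percentile(g[15:45,15:45],[2,98])
o=np.clip((cv2.resize(g,None,fx=10,fy=10,interpolation=cv2.INTER_CUBIC)-lo+3)/(hi-lo+6)*255,0,255)
cv2.imwrite("pics/c5.png",o)
E
```

```text
[111.49972222 112.97222222 113.86111111 114.83333333 115.44472222][ WARN:0@8.795] global loadsave.cpp:1063 imwrite_ Unsupported depth image for selected encoder is fallbacked to CV_8U.
```

View pics/c5.png

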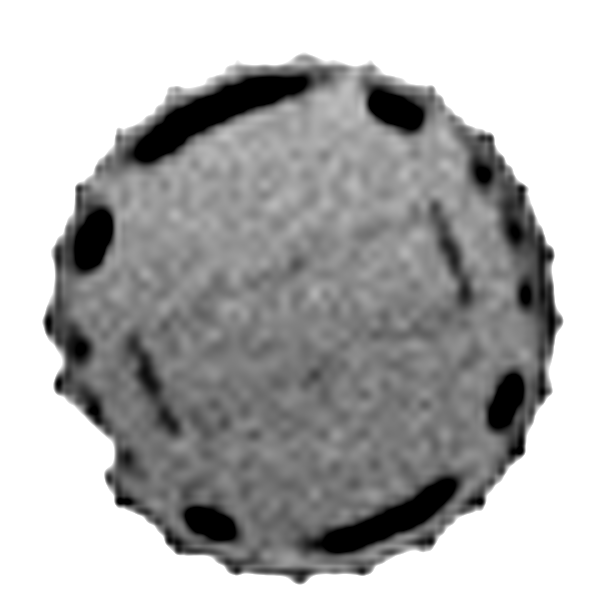

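The slot's ends show at crop (451,254) and (155,384), which is (337.6,139.9) and (308.0,152.9) in the full picture. It is about 32 px long, as expected.

```bash
python3 - <<'E'
from h import *
c=cal("wrist")
uv=np.array([(451,254),(155,384)])/10+[293,115]-.45
P=world(c,uv,.053);ctr=P.mean(0);d=P[0]-P[1];sy=np.arctan2(d[1],d[0]);print("slot",ctr,"len",np.hypot(*d[:2]),"yaw",sy)
# rim fit (outer white edge) from averaged image
a=np.load("avg4.npy").astype(np.uint8);hsv=cv2.cvtColor(a,cv2.COLOR_BGR2HSV)
m=((hsv[...,1]<40)&(hsv[...,2]>170)).astype(np.uint8);m[:75]=0;m[215:]=0;m[:,:255]=0;m[:,390:]=0
m=cv2.morphologyEx(m,cv2.MORPH_OPEN,np.ones((17,17)))
k=cv2.findContours(m,cv2.RETR_EXTERNAL,cv2.CHAIN_APPROX_NONE)[0];k=max(k,key=len)[:,0].astype(float)
W=world(c,k,.125)[:,:2]; A=np.c_[2*W,np.ones(len(W))];s=np.linalg.lstsq(A,(W**2).sum(1),rcond=None)[0];print("rim",s[:2],"r",np.sqrt(s[2]+s[:2]@s[:2]))
# foot
o=obs();R=Ro.from_euler("xyz",o["ee_rot"])
F=world(c,[(305,244),(342,244)],o["tool_pos"][2]-.125);f=R.inv().apply(F-o["tool_pos"]);print("foot in tool",f)
to([ctr[0],ctr[1],.25],sy+np.pi/2)
E
```

```text
slot [0.44514444 0.01955185 0.053     ] len 0.03155228150179719 yaw -0.1983346083087131
rim [0.41529531 0.0350817 ] r 0.018658538699207035
foot in tool [[-0.00057026 -0.0139582   0.12499962]
 [-0.00056579  0.01268704  0.12500023]]
t 5.05 pos [ 0.408  -0.037   0.3024] rpy [ 3.1416e+00 -1.0000e-04  9.7010e-01] j6 0.372 F [ 0.34 -0.09 -1.58] T [-0.074  0.071 -0.005] w 0.0215
shift [ 0.0676 -0.0014  0.0524] rv [ 0.000e+00 -1.000e-04 -4.023e-01] dyaw 0.4023 j6 after 0.242
```

{"fn": "drive_tool", "kwargs": {
  "series": [
    [0.015, [0.03, -0.001, 0], [0, 0, -0.14]],
    [0.015, [0.068, -0.001, 0.0], [0, 0, -0.28]],
    [0.015, [0.068, -0.001, 0.01], [0, 0, -0.402]],
    [0.015, [0.068, -0.001, 0.03], [0, 0, -0.402]],
    [0.015, [0.068, -0.001, 0.03], [0, 0, -0.402]]
  ]
}}

```text
time: 5.68
tool_pos: [0.4449, 0.0197, 0.2707]
ee_rot: [-3.138, 0.0, 1.372]
wrist_force: [0.1, 0.0, -1.7]
width: 0.022
finger_force: 30.0
```

{"fn": "drive_tool", "kwargs": {
  "series": [
    [0.015, [0, 0, 0.02], [0, 0, 0]],
    [0.015, [0, 0, 0.02], [0, 0, 0]],
    [0.015, [0, 0, 0.02], [0, 0, 0]],
    [0.015, [0, 0, 0.02], [0, 0, 0]]
  ]
}}

```text
time: 6.18
tool_pos: [0.4461, 0.0194, 0.2536]
ee_rot: [3.14, -0.0, 1.372]
wrist_force: [-0.2, 0.4, -1.8]
width: 0.0217
finger_force: 30.0
```

```bash
python3 - <<'E'
from h import *
to([.4452,.020,.188],1.372)
E
```

```text
t 6.175 pos [0.4461 0.0194 0.2536] rpy [ 3.1395e+00 -3.0000e-04  1.3716e+00] j6 0.115 F [-0.24  0.44 -1.76] T [-0.047  0.075 -0.015] w 0.0217
shift [ 0.0004 -0.0011  0.0656] rv [ 0.0021 -0.0003 -0.0004] dyaw 0.0004 j6 after 0.244
```

{"fn": "drive_tool", "kwargs": {
  "series": [
    [0.015, [0, -0.0005, 0.03], [0, 0, 0]],
    [0.015, [0, -0.0005, 0.055], [0, 0, 0]],
    [0.015, [0, -0.0005, 0.065], [0, 0, 0]],
    [0.015, [0, -0.0005, 0.065], [0, 0, 0]],
    [0.015, [0, -0.0005, 0.065], [0, 0, 0]]
  ]
}}

```text
time: 6.8
tool_pos: [0.4459, 0.0196, 0.1888]
ee_rot: [3.139, -0.0, 1.372]
wrist_force: [0.1, 0.3, -1.5]
width: 0.022
finger_force: 30.0
```

{"fn": "drive_tool", "kwargs": {
  "series": [
    [0.015, [0, 0, 0.003], [0, 0, 0]],
    [0.015, [0, 0, 0.005], [0, 0, 0]],
    [0.015, [0, 0, 0.007], [0, 0, 0]],
    [0.015, [0, 0, 0.0085], [0, 0, 0]]
  ]
}}

```text
time: 7.3
tool_pos: [0.4451, 0.0196, 0.1787]
ee_rot: [-3.141, -0.0, 1.372]
wrist_force: [1.1, 0.5, -1.5]
width: 0.0217
finger_force: 30.0
```

{"fn": "drive_tool", "kwargs": {
  "series": [
    [0.015, [0, 0, 0.002], [0, 0, 0]],
    [0.015, [0, 0, 0.004], [0, 0, 0]],
    [0.015, [0, 0, 0.005], [0, 0, 0]]
  ]
}}

```text
time: 7.68
tool_pos: [0.4451, 0.0196, 0.1737]
ee_rot: [-3.141, -0.0, 1.372]
wrist_force: [-0.2, 0.4, -1.3]
width: 0.0221
finger_force: 30.0
```

{"fn": "drive_tool", "kwargs": {
  "series": [
    [0.015, [0, 0, 0.003], [0, 0, 0]],
    [0.015, [0, 0, 0.006], [0, 0, 0]],
    [0.015, [0, 0, 0.008], [0, 0, 0]],
    [0.015, [0, 0, 0.008], [0, 0, 0]],
    [0.015, [0, 0, 0.008], [0, 0, 0]]
  ]
}}

```text
time: 8.3
tool_pos: [0.4452, 0.0196, 0.166]
ee_rot: [3.141, -0.0, 1.372]
wrist_force: [-1.3, 0.2, -1.6]
width: 0.0221
finger_force: 30.0
```

```bash
python3 - <<'E'
from h import *
to([.4452,.020,.166],1.372)
E
```

```text
t 8.3 pos [0.4452 0.0196 0.166 ] rpy [ 3.1415e+00 -1.0000e-04  1.3718e+00] j6 0.116 F [-1.27  0.19 -1.57] T [-0.076  0.079  0.016] w 0.0221
shift [ 0.0004 -0.0001 -0.    ] rv [ 0.0001 -0.0001 -0.0002] dyaw 0.0002 j6 after 0.244
```

{"fn": "drive_tool", "kwargs": {
  "series": [
    [0.015, [0, 0, 0], [0, 0, -0.12]],
    [0.015, [0, 0, 0], [0, 0, -0.24]],
    [0.015, [0, 0, 0], [0, 0, -0.36]],
    [0.015, [0, 0, 0], [0, 0, -0.46]],
    [0.015, [0, 0, 0], [0, 0, -0.5]]
  ]
}}

```text
time: 8.93
tool_pos: [0.4453, 0.0196, 0.1661]
ee_rot: [3.141, 0.0, 1.873]
wrist_force: [-0.0, 0.2, -1.2]
width: 0.0218
finger_force: 30.0
```

{"fn": "drive_tool", "kwargs": {
  "series": [
    [0.015, [0, 0, 0], [0, 0, -0.05]],
    [0.015, [0, 0, 0], [0, 0, -0.1]],
    [0.015, [0, 0, 0], [0, 0, -0.15]],
    [0.015, [0, 0, 0], [0, 0, -0.19]],
    [0.015, [0, 0, 0], [0, 0, -0.22]]
  ]
}}

```text
time: 9.55
tool_pos: [0.4452, 0.0196, 0.1661]
ee_rot: [3.141, 0.0, 2.093]
wrist_force: [-0.6, -0.7, -1.7]
width: 0.0217
finger_force: 30.0
```

```bash
cat > tq.py <<'E'
from h import *
to([.4452,.020,.166],1.372); print(obs()["joint_torque"][5])
E
python3 tq.py
```

```text
t 9.55 pos [0.4452 0.0196 0.1661] rpy [3.1412e+00 1.0000e-04 2.0929e+00] j6 -0.605 F [-0.61 -0.74 -1.71] T [-0.028  0.063 -0.001] w 0.0217
shift [0.0003 0.0001 0.0001] rv [ 4.000e-04 -0.000e+00  7.209e-01] dyaw -0.7209 j6 after 0.244
0.1542777568101883
```

{"fn": "drive_tool", "kwargs": {
  "series": [
    [0.015, [0, 0, 0], [0, 0, -0.02]],
    [0.015, [0, 0, 0], [0, 0, -0.04]],
    [0.015, [0, 0, 0], [0, 0, -0.04]]
  ]
}}

```text
time: 9.93
tool_pos: [0.4452, 0.0196, 0.166]
ee_rot: [3.141, 0.0, 2.132]
wrist_force: [-0.3, -0.4, 0.2]
width: 0.0216
finger_force: 30.0
```

```bash
python3 tq.py
```

```text
t 9.925 pos [0.4452 0.0196 0.166 ] rpy [3.1413e+00 1.0000e-04 2.1318e+00] j6 -0.644 F [-0.32 -0.39  0.16] T [ 0.004  0.01  -0.036] w 0.0216
shift [ 0.0003  0.0002 -0.    ] rv [ 3.000e-04 -0.000e+00  7.598e-01] dyaw -0.7598 j6 after 0.244
-0.06783131277188659
```

{"fn": "drive_tool", "kwargs": {
  "series": [
    [0.015, [0, 0, 0], [0, 0, -0.02]],
    [0.015, [0, 0, 0], [0, 0, -0.04]],
    [0.015, [0, 0, 0], [0, 0, -0.04]]
  ]
}}

```text
time: 10.3
tool_pos: [0.4452, 0.0196, 0.166]
ee_rot: [3.141, 0.0, 2.172]
wrist_force: [0.2, 0.6, -0.1]
width: 0.0219
finger_force: 30.0
```

```bash
python3 tq.py
```

```text
t 10.3 pos [0.4452 0.0196 0.166 ] rpy [3.1414e+00 1.0000e-04 2.1720e+00] j6 -0.685 F [ 0.22  0.63 -0.07] T [-0.024  0.003 -0.024] w 0.0219
shift [ 0.0003  0.0002 -0.    ] rv [2.e-04 0.e+00 8.e-01] dyaw -0.8 j6 after 0.244
-0.07184037007391453
```

{"fn": "drive_tool", "kwargs": {
  "series": [
    [0.015, [0, 0, 0], [0, 0, -0.02]],
    [0.015, [0, 0, 0], [0, 0, -0.04]],
    [0.015, [0, 0, 0], [0, 0, -0.04]]
  ]
}}

```text
time: 10.68
tool_pos: [0.4452, 0.0196, 0.1659]
ee_rot: [3.141, 0.0, 2.212]
wrist_force: [0.4, -0.4, -0.5]
width: 0.022
finger_force: 30.0
```

```bash
python3 tq.py
```

```text
t 10.675 pos [0.4452 0.0196 0.1659] rpy [3.1415 0.     2.212 ] j6 -0.725 F [ 0.36 -0.41 -0.53] T [-0.043 -0.033 -0.038] w 0.022
shift [ 0.0003  0.0002 -0.0001] rv [ 2.0e-04 -0.0e+00  8.4e-01] dyaw -0.84 j6 after 0.244
-0.07528426358476281
```

{"fn": "drive_tool", "kwargs": {
  "series": [
    [0.015, [0, 0, 0], [0, 0, -0.02]],
    [0.015, [0, 0, 0], [0, 0, -0.04]],
    [0.015, [0, 0, 0], [0, 0, -0.04]]
  ]
}}

```text
time: 11.05
tool_pos: [0.4452, 0.0196, 0.166]
ee_rot: [3.141, 0.0, 2.252]
wrist_force: [-0.3, 0.4, 0.0]
width: 0.0218
finger_force: 30.0
```

```bash
python3 tq.py
```

```text
t 11.05 pos [0.4452 0.0196 0.166 ] rpy [3.1414e+00 1.0000e-04 2.2520e+00] j6 -0.765 F [-0.27  0.41  0.04] T [-0.052  0.003 -0.096] w 0.0218
shift [ 0.0003  0.0002 -0.    ] rv [ 2.0e-04 -0.0e+00  8.8e-01] dyaw -0.88 j6 after 0.244
-0.07738764630630612
```

```bash
cat > tz.py <<'E'
from h import *
v=[]
for _ in range(5): imaging.snapshot("wrist"); o=obs(); v.append([*o["wrist_force"],o["wrist_torque"][2]])
print(np.round(v,3)[:,3],np.mean(v,0).round(3),o["time"],o["ee_rot"])
E
python3 tz.py
```

```text
[-0.091  0.018 -0.013 -0.049  0.003] [ 0.446  0.196 -0.151 -0.026] 11.3 [ 3.14142446e+00 -1.19983370e-05  2.25184678e+00]
```

Just noise: the mean is −0.026. I'll keep turning and average the readings.

{"fn": "drive_tool", "kwargs": {
  "series": [
    [0.015, [0, 0, 0], [0, 0, -0.02]],
    [0.015, [0, 0, 0], [0, 0, -0.04]]
  ]
}}

```text
time: 11.55
tool_pos: [0.4452, 0.0196, 0.166]
ee_rot: [3.141, 0.0, 2.293]
wrist_force: [-0.3, 0.1, -0.2]
width: 0.0215
finger_force: 30.0
```

```bash
python3 tz.py
```

```text
[-0.056 -0.023  0.002 -0.034 -0.044] [ 0.137  0.251  0.298 -0.031] 11.8 [ 3.14147050e+00 -2.61434958e-05  2.29174543e+00]
```

{"fn": "drive_tool", "kwargs": {
  "series": [
    [0.015, [0, 0, 0], [0, 0, -0.02]],
    [0.015, [0, 0, 0], [0, 0, -0.04]]
  ]
}}

```text
time: 12.05
tool_pos: [0.4452, 0.0197, 0.1659]
ee_rot: [3.141, 0.0, 2.333]
wrist_force: [0.6, 0.0, 0.6]
width: 0.0218
finger_force: 30.0
```

```bash
python3 tz.py
```

```text
[-0.033 -0.041 -0.01  -0.079  0.02 ] [ 0.107 -0.262  0.296 -0.028] 12.3 [3.14143158e+00 1.68403618e-06 2.33177298e+00]
```

{"fn": "drive_tool", "kwargs": {
  "series": [
    [0.015, [0, 0, 0], [0, 0, -0.02]],
    [0.015, [0, 0, 0], [0, 0, -0.04]]
  ]
}}

```text
time: 12.55
tool_pos: [0.4452, 0.0196, 0.1659]
ee_rot: [3.142, -0.0, 2.373]
wrist_force: [0.3, 0.3, 0.2]
width: 0.0222
finger_force: 30.0
```

```bash
python3 tz.py
```

```text
[-0.062 -0.017 -0.038 -0.032 -0.047] [ 0.268  0.159  0.269 -0.039] 12.8 [ 3.14150371e+00 -4.48739446e-05  2.37185181e+00]
```

{"fn": "drive_tool", "kwargs": {
  "series": [
    [0.015, [0, 0, 0], [0, 0, -0.02]],
    [0.015, [0, 0, 0], [0, 0, -0.04]]
  ]
}}

```text
time: 13.05
tool_pos: [0.4452, 0.0196, 0.1659]
ee_rot: [3.142, -0.0, 2.413]
wrist_force: [0.4, -0.1, 0.7]
width: 0.0218
finger_force: 30.0
```

```bash
python3 tz.py
```

```text
[-0.06  -0.045 -0.066 -0.062 -0.034] [-0.065 -0.068  0.305 -0.053] 13.3 [3.14151467e+00 7.05461095e-06 2.41179173e+00]
```

{"fn": "drive_tool", "kwargs": {
  "series": [
    [0.015, [0, 0, 0], [0, 0, -0.02]],
    [0.015, [0, 0, 0], [0, 0, -0.04]]
  ]
}}

```text
time: 13.55
tool_pos: [0.4452, 0.0196, 0.1659]
ee_rot: [3.142, 0.0, 2.453]
wrist_force: [0.3, -0.9, 0.7]
width: 0.022
finger_force: 30.0
```

```bash
python3 tz.py
```

```text
[-0.019 -0.024 -0.021 -0.073 -0.024] [ 0.176  0.015  0.36  -0.032] 13.8 [3.14151799e+00 4.50038884e-05 2.45176428e+00]
```

{"fn": "drive_tool", "kwargs": {
  "series": [
    [0.015, [0, 0, 0], [0, 0, -0.02]],
    [0.015, [0, 0, 0], [0, 0, -0.04]]
  ]
}}

```text
time: 14.05
tool_pos: [0.4451, 0.0196, 0.1659]
ee_rot: [3.142, -0.0, 2.493]
wrist_force: [0.0, 0.2, 1.0]
width: 0.022
finger_force: 30.0
```

```bash
python3 tz.py
```

```text
[-0.042 -0.049 -0.024 -0.031 -0.051] [-0.124  0.341  0.439 -0.039] 14.3 [ 3.14150846e+00 -2.77675117e-05  2.49178186e+00]
```

{"fn": "drive_tool", "kwargs": {
  "series": [
    [0.015, [0, 0, 0], [0, 0, -0.02]],
    [0.015, [0, 0, 0], [0, 0, -0.04]]
  ]
}}

```text
time: 14.55
tool_pos: [0.4452, 0.0196, 0.1659]
ee_rot: [3.141, 0.0, 2.533]
wrist_force: [-0.2, -0.4, 0.1]
width: 0.0216
finger_force: 30.0
```

```bash
python3 tz.py
```

```text
[-0.03  -0.033 -0.034 -0.019 -0.001] [-0.219 -0.063  0.484 -0.023] 14.8 [ 3.14150095e+00 -3.43353710e-05  2.53183718e+00]
```

{"fn": "drive_tool", "kwargs": {
  "series": [
    [0.015, [0, 0, 0], [0, 0, -0.02]],
    [0.015, [0, 0, 0], [0, 0, -0.04]]
  ]
}}

```text
time: 15.05
tool_pos: [0.4452, 0.0196, 0.1659]
ee_rot: [3.141, -0.0, 2.573]
wrist_force: [0.2, -0.2, 0.3]
width: 0.0219
finger_force: 30.0
```

```bash
python3 tz.py
```

```text
[-0.014 -0.02  -0.026 -0.036 -0.027] [-0.453 -0.098  0.18  -0.024] 15.3 [ 3.14149985e+00 -7.70519133e-05  2.57175124e+00]
```

{"fn": "drive_tool", "kwargs": {
  "series": [
    [0.015, [0, 0, 0], [0, 0, -0.02]],
    [0.015, [0, 0, 0], [0, 0, -0.04]]
  ]
}}

```text
time: 15.55
tool_pos: [0.4452, 0.0196, 0.1659]
ee_rot: [3.142, 0.0, 2.613]
wrist_force: [-0.5, 0.7, 0.6]
width: 0.0224
finger_force: 30.0
```

```bash
python3 tz.py
```

```text
[-0.059 -0.105 -0.075 -0.022 -0.033] [ 0.391 -0.071  0.518 -0.059] 15.8 [ 3.14149735e+00 -3.83391727e-05  2.61180371e+00]
```

{"fn": "drive_tool", "kwargs": {
  "series": [
    [0.015, [0, 0, 0], [0, 0, -0.015]],
    [0.015, [0, 0, 0], [0, 0, -0.03]]
  ]
}}

```text
time: 16.05
tool_pos: [0.4452, 0.0196, 0.1659]
ee_rot: [3.142, -0.0, 2.643]
wrist_force: [0.4, 0.7, 0.8]
width: 0.0216
finger_force: 30.0
```

```bash
python3 tz.py
```

```text
[-0.005 -0.141 -0.073 -0.077 -0.028] [ 0.458 -0.096  0.404 -0.065] 16.3 [3.14152918e+00 1.81816835e-05 2.64179144e+00]
```

{"fn": "drive_tool", "kwargs": {
  "series": [
    [0.015, [0, 0, 0], [0, 0, -0.015]],
    [0.015, [0, 0, 0], [0, 0, -0.03]]
  ]
}}

```text
time: 16.55
tool_pos: [0.4452, 0.0196, 0.166]
ee_rot: [3.142, 0.0, 2.673]
wrist_force: [0.1, -0.6, 0.8]
width: 0.0219
finger_force: 30.0
```

```bash
python3 tz.py
```

```text
[-0.1   -0.089 -0.111 -0.157 -0.094] [-0.245  0.314  1.003 -0.11 ] 16.8 [3.14150062e+00 4.53167175e-05 2.67178199e+00]
```

{"fn": "drive_tool", "kwargs": {
  "series": [
    [0.015, [0, 0, 0], [0, 0, 0.035]],
    [0.015, [0, 0, 0], [0, 0, 0.07]],
    [0.015, [0, 0, -0.002], [0, 0, 0.07]],
    [0.015, [0, 0, -0.004], [0, 0, 0.07]],
    [0.015, [0, 0, -0.0055], [0, 0, 0.07]]
  ]
}}

```text
time: 17.42
tool_pos: [0.445, 0.0196, 0.1712]
ee_rot: [-3.141, -0.001, 2.602]
wrist_force: [-0.1, 0.2, -2.4]
width: 0.0219
finger_force: 30.0
```

```bash
python3 tz.py
```

```text
[-0.054  0.015 -0.031 -0.037 -0.022] [-0.251 -0.697 -2.427 -0.026] 17.675 [-3.14145347e+00 -3.89980454e-04  2.60186811e+00]
```

{"fn": "drive_tool", "kwargs": {
  "series": [
    [0.015, [0, 0, -0.001], [0, 0, 0]],
    [0.015, [0, 0, -0.002], [0, 0, 0]],
    [0.015, [0, 0, -0.003], [0, 0, 0]]
  ]
}}

```text
time: 18.05
tool_pos: [0.445, 0.0197, 0.1743]
ee_rot: [-3.142, -0.001, 2.602]
wrist_force: [0.8, 0.4, -3.1]
width: 0.0218
finger_force: 30.0
```

```bash
python3 tz.py
```

```text
[-0.007 -0.009 -0.053 -0.029 -0.036] [-0.247 -0.025 -3.604 -0.027] 18.3 [ 3.14154700e+00 -2.71045381e-05  2.60179706e+00]
```

{"fn": "drive_tool", "kwargs": {
  "series": [
    [0.015, [0, 0, -0.001], [0, 0, 0]],
    [0.015, [0, 0, -0.002], [0, 0, 0]],
    [0.015, [0, 0, -0.003], [0, 0, 0]],
    [0.015, [0, 0, -0.004], [0, 0, 0]]
  ]
}}

```text
time: 18.8
tool_pos: [0.4452, 0.0196, 0.1785]
ee_rot: [3.141, 0.0, 2.602]
wrist_force: [-1.0, -0.5, -3.7]
width: 0.0217
finger_force: 30.0
```

```bash
python3 tz.py
```

```text
[-0.009 -0.039  0.052  0.012 -0.034] [-0.148 -0.383 -3.169 -0.004] 19.05 [3.14137504e+00 2.47736333e-04 2.60178273e+00]
```

{"fn": "drive_tool", "kwargs": {
  "series": [
    [0.015, [0, 0, -0.003], [0, 0, 0]],
    [0.015, [0, 0, -0.008], [0, 0, 0]],
    [0.015, [0, 0, -0.015], [0, 0, 0]],
    [0.015, [0, 0, -0.023], [0, 0, 0]],
    [0.015, [0, 0, -0.031], [0, 0, 0]]
  ]
}}

```text
time: 19.68
tool_pos: [0.4453, 0.0196, 0.2103]
ee_rot: [3.141, 0.001, 2.602]
wrist_force: [-0.3, -0.8, -4.6]
width: 0.0216
finger_force: 30.0
```

{"fn": "drive_tool", "kwargs": {
  "series": [
    [0.015, [0, 0, -0.008], [0, 0, 0]],
    [0.015, [0, 0, -0.016], [0, 0, 0]],
    [0.015, [0, 0, -0.024], [0, 0, 0]],
    [0.015, [0, 0, -0.032], [0, 0, 0]],
    [0.015, [0, 0, -0.04], [0, 0, 0]]
  ]
}}

```text
time: 20.3
tool_pos: [0.4452, 0.0196, 0.2499]
ee_rot: [3.142, 0.0, 2.602]
wrist_force: [0.6, -1.0, -3.6]
width: 0.0217
finger_force: 30.0
```

{"fn": "drive_tool", "kwargs": {
  "series": [
    [0.015, [0, 0, -0.008], [0, 0, 0]],
    [0.015, [0, 0, -0.016], [0, 0, 0]],
    [0.015, [0, 0, -0.024], [0, 0, 0]],
    [0.015, [0, 0, -0.032], [0, 0, 0]],
    [0.015, [0, 0, -0.04], [0, 0, 0]]
  ]
}}

```text
time: 20.92
tool_pos: [0.4451, 0.0196, 0.2899]
ee_rot: [3.142, 0.0, 2.602]
wrist_force: [0.3, 0.1, -3.2]
width: 0.0218
finger_force: 30.0
```

{"fn": "drive_tool", "kwargs": {
  "series": [
    [0.015, [0, 0, -0.008], [0, 0, 0]],
    [0.015, [0, 0, -0.016], [0, 0, 0]],
    [0.015, [0, 0, -0.023], [0, 0, 0]],
    [0.015, [0, 0, -0.028], [0, 0, 0]],
    [0.015, [0, 0, -0.03], [0, 0, 0]]
  ]
}}

```text
time: 21.55
tool_pos: [0.4452, 0.0196, 0.3198]
ee_rot: [3.141, 0.0, 2.602]
wrist_force: [0.2, 0.5, -2.9]
width: 0.0218
finger_force: 30.0
```

```bash
python3 - <<'E'
from h import *
imaging.snapshot("top")
cv2.imwrite("pics/w6.png",imaging.snapshot("wrist")[:,:,::-1]);cv2.imwrite("pics/s6.png",imaging.snapshot("scene")[:,:,::-1])
c=cal("top");im=cv2.imread("pics/top0.png")
# mat: refine centre by brown outline vs wood is hard; use 4 edges by eye
print(world(c,[(384,308),(448,308),(416,275),(416,341)],.012).mean(0))
to([.402,-.265,.318],2.602)
E
```

```text
[ 0.40240603 -0.26447374  0.012     ]
t 21.7 pos [0.4451 0.0196 0.3193] rpy [-3.1416e+00 -2.0000e-04  2.6018e+00] j6 -1.114 F [ 0.27 -0.19 -3.51] T [-0.041  0.007 -0.009] w 0.0217
shift [-0.1093 -0.2663  0.0013] rv [-0.     -0.0002 -0.0002] dyaw 0.0002 j6 after -1.614
```

{"fn": "drive_tool", "kwargs": {
  "series": [
    [0.015, [-0.0015, -0.0037, 0], [0, 0, 0]],
    [0.015, [-0.0046, -0.011, 0], [0, 0, 0]],
    [0.015, [-0.009, -0.022, 0], [0, 0, 0]],
    [0.015, [-0.0152, -0.037, 0], [0, 0, 0]],
    [0.015, [-0.022, -0.054, 0], [0, 0, 0]]
  ]
}}

```text
time: 22.32
tool_pos: [0.436, -0.0394, 0.3194]
ee_rot: [-3.141, 0.0, 2.601]
wrist_force: [0.1, 0.0, -4.3]
width: 0.0219
finger_force: 30.0
```

{"fn": "drive_tool", "kwargs": {
  "series": [
    [0.015, [-0.0076, -0.0185, 0], [0, 0, 0]],
    [0.015, [-0.0152, -0.037, 0], [0, 0, 0]],
    [0.015, [-0.0228, -0.0555, 0], [0, 0, 0]],
    [0.015, [-0.0304, -0.074, 0], [0, 0, 0]],
    [0.015, [-0.038, -0.0925, 0], [0, 0, 0]]
  ]
}}

```text
time: 22.95
tool_pos: [0.4207, -0.1385, 0.3194]
ee_rot: [-3.141, 0.0, 2.601]
wrist_force: [0.4, -0.4, -3.3]
width: 0.0221
finger_force: 30.0
```

{"fn": "drive_tool", "kwargs": {
  "series": [
    [0.015, [-0.0076, -0.0185, 0], [0, 0, 0]],
    [0.015, [-0.0152, -0.037, 0], [0, 0, 0]],
    [0.015, [-0.0228, -0.0555, 0], [0, 0, 0]],
    [0.015, [-0.0304, -0.074, 0], [0, 0, 0]],
    [0.015, [-0.038, -0.0925, 0], [0, 0, 0]]
  ]
}}

```text
time: 23.58
tool_pos: [0.4056, -0.2374, 0.3194]
ee_rot: [-3.141, -0.0, 2.601]
wrist_force: [0.0, -0.3, -2.8]
width: 0.0219
finger_force: 30.0
```

{"fn": "drive_tool", "kwargs": {
  "series": [
    [0.015, [-0.0055, -0.0135, 0], [0, 0, 0]],
    [0.015, [-0.009, -0.022, 0], [0, 0, 0]],
    [0.015, [-0.011, -0.027, 0], [0, 0, 0]],
    [0.015, [-0.011, -0.028, 0], [0, 0, 0]],
    [0.015, [-0.011, -0.028, 0], [0, 0, 0]]
  ]
}}

```text
time: 24.2
tool_pos: [0.4015, -0.2651, 0.3195]
ee_rot: [3.141, 0.0, 2.602]
wrist_force: [-0.0, 0.4, -4.1]
width: 0.0217
finger_force: 30.0
```

```bash
python3 - <<'E'
from h import *
imaging.snapshot("top")
c=cal("wrist");im=imaging.snapshot("wrist")[:,:,::-1].copy();cv2.imwrite("pics/w7.png",im)
to([.402,-.265,.19],2.602)
E
```

```text
t 24.3 pos [ 0.4016 -0.265   0.3195] rpy [3.1414e+00 2.0000e-04 2.6026e+00] j6 -1.733 F [-0.82  0.07 -2.77] T [-0.048  0.07   0.031] w 0.0221
shift [-0.0003  0.0002  0.1295] rv [0.0002 0.0002 0.0006] dyaw -0.0006 j6 after -1.614
```

View pics/w7.png

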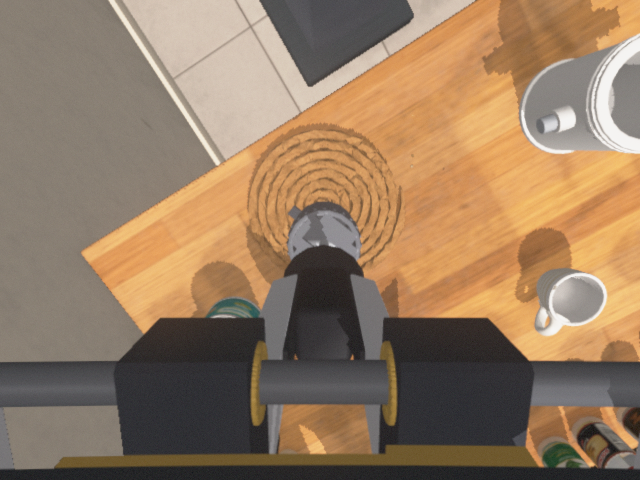

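{"fn": "drive_tool", "kwargs": {
  "series": [
    [0.015, [0, 0, 0.004], [0, 0, 0]],
    [0.015, [0, 0, 0.012], [0, 0, 0]],
    [0.015, [0, 0, 0.024], [0, 0, 0]],
    [0.015, [0, 0, 0.038], [0, 0, 0]],
    [0.015, [0, 0, 0.052], [0, 0, 0]]
  ]
}}

```text
time: 24.92
tool_pos: [0.4012, -0.2653, 0.2659]
ee_rot: [3.141, -0.001, 2.602]
wrist_force: [0.1, 0.5, -3.4]
width: 0.0219
finger_force: 30.0
```

{"fn": "drive_tool", "kwargs": {
  "series": [
    [0.015, [0, 0, 0.014], [0, 0, 0]],
    [0.015, [0, 0, 0.028], [0, 0, 0]],
    [0.015, [0, 0, 0.042], [0, 0, 0]],
    [0.015, [0, 0, 0.054], [0, 0, 0]],
    [0.015, [0, 0, 0.063], [0, 0, 0]]
  ]
}}

```text
time: 25.55
tool_pos: [0.4013, -0.2653, 0.2035]
ee_rot: [3.141, -0.001, 2.602]
wrist_force: [0.2, -0.4, -4.0]
width: 0.022
finger_force: 30.0
```

{"fn": "drive_tool", "kwargs": {
  "series": [
    [0.015, [0, 0, 0.005], [0, 0, 0]],
    [0.015, [0, 0, 0.01], [0, 0, 0]],
    [0.015, [0, 0, 0.014], [0, 0, 0]],
    [0.015, [0, 0, 0.017], [0, 0, 0]],
    [0.015, [0, 0, 0.019], [0, 0, 0]]
  ]
}}

```text
time: 26.18
tool_pos: [0.4015, -0.2655, 0.1853]
ee_rot: [3.142, 0.0, 2.602]
wrist_force: [-0.0, -0.3, -4.1]
width: 0.0222
finger_force: 30.0
```

```bash
python3 tz.py; python3 tq.py
```

```text
[-0.004  0.008  0.012  0.004  0.03 ] [ 0.236 -0.123 -3.634  0.01 ] 26.425 [3.14157488e+00 3.87745207e-04 2.60187293e+00]
t 26.425 pos [ 0.4015 -0.2655  0.1856] rpy [3.1416e+00 4.0000e-04 2.6019e+00] j6 -1.733 F [ 0.61 -0.2  -4.41] T [0.006 0.02  0.03 ] w 0.0221
shift [0.1093 0.2673 0.0195] rv [3.0000e-04 3.0000e-04 1.2299e+00] dyaw -1.2299 j6 after 0.244
6.527534651468159e-05
```

{"fn": "drive_tool", "kwargs": {
  "series": [
    [0.015, [0, 0, 0.0015], [0, 0, 0]],
    [0.015, [0, 0, 0.003], [0, 0, 0]],
    [0.015, [0, 0, 0.0045], [0, 0, 0]],
    [0.015, [0, 0, 0.006], [0, 0, 0]],
    [0.015, [0, 0, 0.0075], [0, 0, 0]]
  ]
}}

```text
time: 27.05
tool_pos: [0.4014, -0.2654, 0.1778]
ee_rot: [3.142, -0.0, 2.602]
wrist_force: [0.5, 0.2, -0.6]
width: 0.0221
finger_force: 30.0
```

{"fn": "drive_tool", "kwargs": {
  "series": [
    [0.015, [0, 0, 0.0015], [0, 0, 0]],
    [0.015, [0, 0, 0.003], [0, 0, 0]],
    [0.015, [0, 0, 0.004], [0, 0, 0]],
    [0.015, [0, 0, 0.004], [0, 0, 0]]
  ]
}}

```text
time: 27.55
tool_pos: [0.4014, -0.2655, 0.1739]
ee_rot: [3.142, 0.0, 2.602]
wrist_force: [-0.3, 1.0, -1.2]
width: 0.0214
finger_force: 30.0
```

```bash
python3 tz.py; python3 tq.py
```

```text
[ 0.027 -0.037 -0.084  0.    -0.025] [-0.865  0.178 -1.278 -0.024] 27.8 [ 3.14149856e+00 -1.41627818e-05  2.60177968e+00]
t 27.8 pos [ 0.4014 -0.2654  0.1738] rpy [ 3.1415 -0.      2.6018] j6 -1.733 F [-1.41  0.57 -1.27] T [ 0.007  0.192 -0.025] w 0.0217
shift [0.1092 0.2674 0.0079] rv [ 1.0000e-04 -1.0000e-04  1.2298e+00] dyaw -1.2298 j6 after 0.244
-0.009494242840446532
```

{"fn": "drive_tool", "kwargs": {
  "series": [
    [0.015, [0, 0, 0], [0, 0, 0.12]],
    [0.015, [0, 0, 0], [0, 0, 0.25]],
    [0.015, [0, 0, 0], [0, 0, 0.38]],
    [0.015, [0, 0, 0], [0, 0, 0.5]],
    [0.015, [0, 0, 0], [0, 0, 0.59]]
  ]
}}

```text
time: 28.42
tool_pos: [0.4018, -0.2656, 0.174]
ee_rot: [3.141, 0.001, 2.009]
wrist_force: [-0.1, -0.5, -1.5]
width: 0.0221
finger_force: 30.0
```

```bash
python3 tz.py
```

```text
[ 0.035 -0.013  0.065  0.044 -0.036] [-0.325 -0.105 -1.197  0.019] 28.675 [3.14129465e+00 2.28976484e-04 2.01311061e+00]
```

{"fn": "drive_tool", "kwargs": {
  "series": [
    [0.015, [0, 0, -0.0015], [0, 0, 0]],
    [0.015, [0, 0, -0.003], [0, 0, 0]],
    [0.015, [0, 0, -0.0045], [0, 0, 0]],
    [0.015, [0, 0, -0.006], [0, 0, 0]],
    [0.015, [0, 0, -0.0075], [0, 0, 0]]
  ]
}}

```text
time: 29.3
tool_pos: [0.4014, -0.2654, 0.1815]
ee_rot: [3.142, 0.0, 2.012]
wrist_force: [-0.7, -0.5, -1.5]
width: 0.0218
finger_force: 30.0
```

```bash
python3 tz.py
```

```text
[ 0.058 -0.016  0.059 -0.018 -0.045] [-0.316  0.14  -1.435  0.008] 29.55 [ 3.14157543e+00 -1.79192099e-04  2.01183005e+00]
```

{"fn": "drive_tool", "kwargs": {
  "series": [
    [0.015, [0, 0, -0.003], [0, 0, 0]],
    [0.015, [0, 0, -0.006], [0, 0, 0]],
    [0.015, [0, 0, -0.009], [0, 0, 0]],
    [0.015, [0, 0, -0.012], [0, 0, 0]],
    [0.015, [0, 0, -0.015], [0, 0, 0]]
  ]
}}

```text
time: 30.18
tool_pos: [0.4014, -0.2654, 0.1966]
ee_rot: [3.141, 0.0, 2.012]
wrist_force: [1.0, -0.8, -1.0]
width: 0.0221
finger_force: 30.0
```

```bash
python3 tz.py
```

```text
[-0.03  -0.011 -0.019 -0.027 -0.008] [ 0.002 -0.116 -1.602 -0.019] 30.425 [-3.14156875e+00 -2.18949293e-04  2.01179392e+00]
```

{"fn": "drive_tool", "kwargs": {
  "series": [
    [0.015, [0, 0, -0.03], [0, 0, 0]],
    [0.015, [0, 0, -0.07], [0, 0, 0]],
    [0.015, [0, 0, -0.11], [0, 0, 0]],
    [0.015, [0.018, 0.009, -0.12], [0, 0, 0]],
    [0.015, [0.053, 0.027, -0.12], [0, 0, 0]]
  ]
}}

```text
time: 31.05
tool_pos: [0.4032, -0.2052, 0.316]
ee_rot: [3.141, -0.0, 2.01]
wrist_force: [1.6, -0.3, -0.7]
width: 0.0217
finger_force: 30.0
```

{"fn": "drive_tool", "kwargs": {
  "series": [
    [0.015, [0.0445, 0.0227, 0], [0, 0, 0]],
    [0.015, [0.089, 0.0454, 0], [0, 0, 0]],
    [0.015, [0.1335, 0.068, 0], [0, 0, 0]],
    [0.015, [0.178, 0.0908, 0], [0, 0, 0]],
    [0.015, [0.2225, 0.1135, 0], [0, 0, 0]]
  ]
}}

```text
time: 31.68
tool_pos: [0.4095, 0.0462, 0.3147]
ee_rot: [-3.14, -0.002, 2.013]
wrist_force: [0.8, 1.0, -1.3]
width: 0.0219
finger_force: 30.0
```

{"fn": "drive_tool", "kwargs": {
  "series": [
    [0.015, [0.0445, 0.0227, 0], [0, 0, 0]],
    [0.015, [0.089, 0.0454, 0], [0, 0, 0]],
    [0.015, [0.125, 0.064, 0], [0, 0, 0]],
    [0.015, [0.147, 0.075, 0], [0, 0, 0]],
    [0.015, [0.147, 0.075, 0], [0, 0, 0]]
  ]
}}

```text
time: 32.3
tool_pos: [0.4143, 0.2104, 0.3144]
ee_rot: [-3.138, -0.001, 2.016]
wrist_force: [0.1, -0.3, -2.0]
width: 0.0219
finger_force: 30.0
```

```bash
python3 - <<'E'
from h import *
imaging.snapshot("top");imaging.snapshot("top")
c=cal("wrist");im=imaging.snapshot("wrist")[:,:,::-1].copy()
to([.4156,.2090,.133],2.012)
t=imaging.snapshot("top")[:,:,::-1]
ct=cal("top");print(pix(ct,[[.402,-.265,.06],[.402,-.265,.012]]),pix(c,[.4155,.209,.095]))
b=cv2.resize(t[260:350,370:460],(540,540));cv2.imwrite("pics/f.png",np.hstack([b[:480],im])[:, 0:1180][::1,::1]) 
x=cv2.imread("pics/f.png");cv2.imwrite("pics/f.png",cv2.resize(x,(800,325)))
E
```

```text
t 32.45 pos [0.4153 0.2082 0.3156] rpy [-3.1401e+00  1.0000e-04  2.0117e+00] j6 -0.098 F [-0.92  0.52 -1.29] T [-0.035  0.029  0.018] w 0.0217
shift [0.0006 0.0009 0.1826] rv [-0.0015  0.0001 -0.0003] dyaw 0.0003 j6 after 0.025
[[419.94829147 306.63119652]
 [416.26401053 307.97604553]] [[324.94626461 220.21591377]]
```

View pics/f.png

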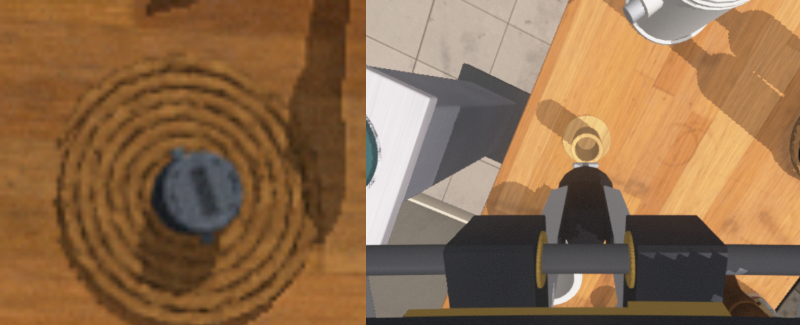

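The cartridge stands upright near the mat's centre, and the empty stand is below the picker. I'll lower the picker in.

{"fn": "drive_tool", "kwargs": {
  "series": [
    [0.015, [0.0005, 0.0008, 0.04], [0, 0, 0]],
    [0.015, [0.0005, 0.0008, 0.07], [0, 0, 0]],
    [0.015, [0.0005, 0.0008, 0.07], [0, 0, 0]],
    [0.015, [0.0005, 0.0008, 0.07], [0, 0, 0]]
  ]
}}

```text
time: 33.0
tool_pos: [0.417, 0.2091, 0.2479]
ee_rot: [3.139, 0.0, 2.011]
wrist_force: [-0.1, 0.0, -1.1]
width: 0.0218
finger_force: 30.0
```

```bash
python3 - <<'E'
from h import *
to([.4157,.2090,.133],2.012)
E
```

```text
t 33.0 pos [0.417  0.2091 0.2479] rpy [3.1394e+00 2.0000e-04 2.0107e+00] j6 -0.097 F [-0.13  0.03 -1.1 ] T [-0.097  0.058 -0.011] w 0.0218
shift [ 0.0005 -0.0015  0.1149] rv [ 0.0022  0.0002 -0.0013] dyaw 0.0013 j6 after 0.025
```

{"fn": "drive_tool", "kwargs": {
  "series": [
    [0.015, [0, -0.0005, 0.015], [0, 0, 0]],
    [0.015, [0, -0.0005, 0.03], [0, 0, 0]],
    [0.015, [0, -0.0005, 0.045], [0, 0, 0]],
    [0.015, [0, -0.0005, 0.06], [0, 0, 0]],
    [0.015, [0, -0.0005, 0.06], [0, 0, 0]]
  ]
}}

```text
time: 33.62
tool_pos: [0.415, 0.2089, 0.1843]
ee_rot: [-3.138, -0.0, 2.012]
wrist_force: [0.6, -0.9, -1.6]
width: 0.0215
finger_force: 30.0
```

```bash
python3 - <<'E'
from h import *
to([.4157,.2090,.133],2.012)
E
```

```text
t 33.625 pos [0.415  0.2089 0.1843] rpy [-3.1377e+00 -5.0000e-04  2.0118e+00] j6 -0.097 F [ 0.59 -0.87 -1.62] T [-0.023  0.021 -0.034] w 0.0215
shift [-0.0002  0.0009  0.0513] rv [-0.0039 -0.0005 -0.0002] dyaw 0.0002 j6 after 0.025
```

{"fn": "drive_tool", "kwargs": {
  "series": [
    [0.015, [0, 0, 0.015], [0, 0, 0]],
    [0.015, [0, 0, 0.03], [0, 0, 0]],
    [0.015, [0, 0, 0.042], [0, 0, 0]],
    [0.015, [0, 0, 0.048], [0, 0, 0]],
    [0.015, [0, 0, 0.048], [0, 0, 0]]
  ]
}}

```text
time: 34.25
tool_pos: [0.4158, 0.2091, 0.1378]
ee_rot: [-3.141, -0.0, 2.012]
wrist_force: [-0.0, -0.5, -1.7]
width: 0.022
finger_force: 30.0
```

```bash
python3 tz.py; python3 tq.py
```

```text
[-0.026  0.039  0.009  0.044  0.031] [ 0.189  0.089 -1.349  0.019] 34.5 [3.14023502e+00 2.20055745e-05 2.01178471e+00]
t 34.5 pos [0.4164 0.2094 0.1391] rpy [3.1402 0.     2.0118] j6 -0.097 F [ 0.99 -1.   -1.52] T [-0.08   0.016  0.031] w 0.0215
shift [-0.1835 -0.0548 -0.027 ] rv [ 1.300e-03 -4.000e-04  6.398e-01] dyaw -0.6398 j6 after 0.244
0.00010509175353945466
```

{"fn": "drive_tool", "kwargs": {
  "series": [
    [0.015, [0, 0, 0.002], [0, 0, 0]],
    [0.015, [0, 0, 0.004], [0, 0, 0]],
    [0.015, [0, 0, 0.0055], [0, 0, 0]],
    [0.015, [0, 0, 0.0055], [0, 0, 0]]
  ]
}}

```text
time: 35.0
tool_pos: [0.416, 0.2092, 0.1331]
ee_rot: [3.141, -0.0, 2.012]
wrist_force: [-1.3, -0.7, 0.9]
width: 0.0221
finger_force: 30.0
```

```bash
python3 tz.py; python3 tq.py
```

```text
[-0.004  0.026  0.014 -0.031  0.005] [-0.804 -0.421  1.239  0.002] 35.25 [ 3.14150779e+00 -2.20360926e-05  2.01186956e+00]
t 35.25 pos [0.416  0.2092 0.1331] rpy [ 3.1415 -0.      2.0119] j6 -0.097 F [-1.39  0.11  1.56] T [-0.163  0.154  0.005] w 0.0219
shift [-0.1836 -0.0544 -0.0329] rv [ 1.000e-04 -0.000e+00  6.399e-01] dyaw -0.6399 j6 after 0.244
0.005170482181711122
```

The flange is seated on the rim. I'll release and retreat.

{"fn": "drive_tool", "kwargs": {
  "series": [
    [0.05, [0, 0, 0], [0, 0, 0]],
    [0.05, [0, 0, 0], [0, 0, 0]],
    [0.05, [0, 0, 0], [0, 0, 0]],
    [0.05, [0, 0, -0.03], [0, 0, 0]],
    [0.05, [0, 0, -0.08], [0, 0, 0]]
  ]
}}

```text
time: 35.88
tool_pos: [0.4148, 0.2087, 0.2116]
ee_rot: [-3.136, -0.001, 2.012]
wrist_force: [0.1, 1.2, 0.6]
width: 0.05
finger_force: 0.0
```

{"fn": "drive_tool", "kwargs": {
  "series": [
    [0.05, [0, 0, -0.05], [0, 0, 0]],
    [0.05, [0, 0, -0.09], [0, 0, 0]],
    [0.05, [0, 0, -0.09], [0, 0, 0]],
    [0.05, [0, 0, -0.09], [0, 0, 0]]
  ]
}}

```text
time: 36.38
tool_pos: [0.4158, 0.2091, 0.3019]
ee_rot: [-3.14, -0.0, 2.012]
wrist_force: [0.5, -0.1, -0.4]
width: 0.0501
finger_force: 0.0
```

```bash
python3 - <<'E'
from fit import *
imaging.snapshot("top")
c=cal("wrist");im=imaging.snapshot("wrist")[:,:,::-1].copy();cv2.imwrite("pics/w9.png",im)
p=pix(c,[.4155,.209,.13])[0].astype(int)
print(obs()["tool_pos"],fitpick(c,im,[.4155,.209],(p[1]-50,p[1]+50,p[0]-50,p[0]+50)))
E
```

```text
[0.41538778 0.20897577 0.30083558] (array([0.41539767, 0.20952377, 0.43723394, 0.01951384, 0.00944964]), np.float64(0.00916310323762981))
```

```bash
python3 -c "
from bench import robot
print(robot.close_job())"
```

```text
the job is handed in; nothing more can be done
None
```

Job handed in, no verdict shown: the cartridge stands upright near the mat's centre, the picker is seated in its stand within about 1 mm of where it started, and nothing was knocked that I could see; it took about 36.5 s of the 72 s allowed.

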